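# Key the knurled die cap onto the clay extruder and hold it home

### The arm

A 7-joint arm with a two-finger parallel gripper is mounted at the origin on the work surface. World frame = base frame: x ahead of the robot, y to its left, z up, the work surface at z = 0. Lengths are in m, angles in rad, forces in N, time in s.
With the tool pointing down it reaches from about 0.35 to 0.9 m from the base axis. Payload 8.1 kg.
Tool frame: the origin (TCP) lies at the very end of the fingers, on their centre line; the grasp point (between the pads) lies manip.grip_depth behind it (manip.grip_depth is the distance from the TCP to the grasp point, in m); z points along the fingers, y is the direction in which the jaws open and shut (so a half turn about z gives the same grasp; the last joint's range is limited). The gripper opens to 92 mm and grips with 3 to 60 N. Pads are 19 mm wide; open, the fingers measure 130 mm over their backs; the gripper's body (75 mm by 190 mm) begins 47 mm behind the grasp point.
Start: joints at [-1.415, 0.434, 0.025, 1.573, -0.012, 1.134, -0.075], TCP at [0.16, 0.604, 0.227] pointing down, gripper open.
Joint ranges: [-2.62, 2.62], [-0.44, 2.09], [-1.27, 1.32], [0.08, 2.57], [-1.32, 4.46], [0.12, 2], [-2.74, 2.74]. Speed limits (rad/s): [2.22, 2.22, 3.01, 3.01, 3.14, 3.14, 3.14].

### API

Orientations are given as [roll, pitch, yaw] about the fixed x, y, z axes, in that order (R = Rz(yaw) Ry(pitch) Rx(roll)).
In Python, from bench import manip, snapshot, camera_info gives the robot as it stands.
- The arm moves only by the tool servo_tool, never from a script. Its argument "steps" is text: rows parted by semicolons, each of 7 numbers parted by spaces: the shift along the tool's x, y, z in m, then the turn, a rotation vector about the tool's x, y, z in rad, then the gripper's target within -1 to 1 (fully open at 1, half-way at 0, shut at -1). In form: x y z rx ry rz gripper; .... A call has 1 to 12 rows; each row is the pose to reach, as a shift and turn from the pose commanded when the call began, along the tool's axes at that moment; what a row does not reach only later rows make up. A row lasts 1/10 s, in which the tool goes at most 50 mm and 8.59 degrees, less where a joint would pass 70% of its speed; a pose out of reach is approached as far as the arm can. A call with a gripper value outside its range is refused whole. The fingers move at their own pace and stop on an object; the grip force is fixed at half the most. Time passes only in rows, so rows that repeat a pose let the fingers close. It gives the time, the measured TCP pose, the force and the opening at its end, in the units of the state.
- manip.read_state(): the state, without advancing time (a new reading comes with each control period).
- snapshot(name): name is "side" or "top" or "wrist"; returns the picture (384x512x3 uint8, blue, green, red); there is no depth.
- camera_info(name): a dict with "intrinsics" (3x3 intrinsics, pixels), "R" (3x3) and "t" (3): a world point X has camera coordinates R X + t. Camera axes: x right, y down, z forward; pixel columns grow to the right and rows downward; lengths in m; the calibration is good to about 2 mm. A picture is of the moment at which its call begins: read the wrist's pose just before it. camera_info takes no time and is no camera call; for the wrist camera it gives the pose at the moment of the call.
- manip.sign_off(): hands the job in, once; it reports no verdict.
The state is a dict: "time": time; "qpos": joint angles; "joint_vel": joint speeds; "tau": joint torques, N m; "tcp_pos": TCP position; "ee_rot": TCP orientation; "ft_force": force on the tool from outside, world axes, zero at the start; "wrist_torque": the same for the moment, N m; "grip_width": finger opening in m.
Only numpy, scipy, OpenCV 4.12 (cv2) and the standard library are available. Lean on these libraries where they do the work, as an engineer would, in place of code of your own. Each camera call takes 0.05 s, during which the arm holds its last target. There are 200 camera calls.

### The job

Take the knurled aluminium die cap off the wooden bat, set it die side up over the upright nose of the clay extruder, and turn it until the keyways hidden in its skirt drop over the three pins. Then push it fully home, so that the rubber gasket is squeezed and the skirt is flush on the metal shoulder, and finish while still holding it down there with the fingers so that I can close the latches. Leave the clay pot, the plunger and the spare die where they are.

Things in the scene. Friction and masses are not known exactly. Their poses are not given: they have to be found in the camera images.
- cap: the die cap, loose, 190 g (up to a third more or less): a round aluminium cap 62 mm across and 38 mm tall, knurled side, with a 65 mm bead along its bottom 4 mm. Starts upright on the bat. Origin: centre of its underside; z: its axis, up. Hollow below: bore 43 mm wide, 34 mm deep, open at the bottom. Grip it across its middle by the knurled side, in the upper 30 mm
- cap_top (a point): centre of the cap's flat top, 38 mm above its underside, with a brass three-lobed die. In the bore under it are three keyways 120 degrees apart, 13 mm wide, 53 mm across, as deep as the bore. They cannot be seen from above, and their angle to the die and to the x axis is not told: find them by feel, turning either way, at most a third of a turn
- extruder: the clay extruder, fixed: a 54 mm aluminium barrel clamped mouth-up in a green bench stand (foot 170 by 120 mm, clamps up to 106 mm high). Origin: on the barrel's axis at bench height; z up along the axis. Two small open latches hang under the shoulder, within 48 mm of the axis
- shoulder (a point): on the barrel's axis, level with its flat metal shoulder, 63 mm across, 150 mm above the bench. The cap is home when its underside meets it. Keyed on the pins but not pushed, the cap rests on the gasket, its underside 5 mm above the shoulder
- nose_top (a point): centre of the top of the nose, 183 mm above the bench: 40 mm across, 33 mm tall, 3 mm chamfer at the top. Three 6 mm pins 120 degrees apart stick out to 51 mm across, axes 15 mm above the shoulder; their angle varies and is unrelated to any axis. A cap whose keyways miss them rests on them, underside 168 mm above the bench, and turns freely; within 0.15 rad of keyed it drops 13 mm
- gasket (a joint): the red rubber gasket, 52 mm across, at the foot of the nose: 0 when free (its top 5 mm above the shoulder), 0.005 m when pressed flush with the shoulder. It springs back: it starts to give at 3 N and takes 11 N to press flush; the cap's own weight does not press it
- bat: the round plywood bat, fixed, 160 mm across and 15 mm thick, on which the cap starts. Origin: centre of its underside
- pot: bystander, loose: an unfired clay bowl 104 mm across the rim and 58 mm tall, standing on the bench. Origin: centre of its underside
- plunger: bystander, loose: the extruder's plunger lying on the bench: a steel rod about 220 mm long along its y axis, with a 34 mm piston at the -y end and a 110 mm wooden cross handle (along x, 34 mm thick) at the +y end. Origin: on the bench under the middle
- spare_die: bystander, loose: a flat brass disc 43 mm across, 6 mm thick, with a cross-shaped opening, lying on the bench. Origin: centre of its underside
Not all that is in view belongs to the job. Leave any orange or yellow look-alike of the extruder alone.

How it is judged:
At the end, for the whole second after the job is handed in: the cap is keyed over the pins, within 3 mm of the barrel's axis, die side up within 0.07 rad, its underside within 2 mm of the shoulder, the gasket squeezed by more than 3 mm, and the fingers still press on it (over 3 N) through the last second (z of cap in the frame of extruder between 0.147 and 0.152 m and horizontal distance between cap and extruder below 0.003 m and angle between cap's own z axis and vertical below 0.07 rad and value of joint gasket above 0.003 m and contact force between the fingers and cap above 3 N); the arm keeps its last pose, push and grip.
It fails at once if the clay pot is shifted by more than 15 mm or tipped (distance of pot from where it was at the start of the episode above 0.015 m or angle between pot's own z axis and vertical above 0.25 rad).
It fails at once if the plunger is shifted by more than 15 mm (distance of plunger from where it was at the start of the episode above 0.015 m).
It fails at once if the spare die is shifted by more than 15 mm (distance of spare_die from where it was at the start of the episode above 0.015 m).
It also fails if it takes over 64 s, if anything falls off the work surface, if the arm or the gripper's body presses on something with over 40 N, if the wrist force passes 120 N, or if a joint passes its speed limit or range.

## Working session

There is one attempt and no reset: what is moved stays moved. The work goes in short steps, Python scripts to look and compute and a tool call to move; the robot and the scene stay as the last step left them, time stands still between calls to the robot, and variables do not carry over. Pictures are saved under pics/ and viewed, about 8 in all and at most 12, crops included, and the job is handed in when it is done.

Besides the shell and the picture viewer there is one more tool, called after "Emit:" as name(argument=value, ...) on one line, values as JSON. servo_tool: Moves the arm, as the interface text tells. Its arguments: {"type":"object","properties":{"steps":{"type":"string"}},"required":["steps"]}

```bash
mkdir -p pics; ls
python3 - <<'E'
from bench import manip, snapshot, camera_info
import cv2, numpy as np
s=manip.read_state(); print({k:np.round(v,3) for k,v in s.items()}, manip.grip_depth)
a=snapshot("top");b=snapshot("side")
cv2.imwrite("pics/top0.png",a);cv2.imwrite("pics/side0.png",b)
for n in("top","side","wrist"):print(n,{k:np.round(v,3).tolist() for k,v in camera_info(n).items() if k in("intrinsics","R","t")})
E
```

```text
pics
{'time': np.float64(0.0), 'qpos': array([-1.415,  0.435,  0.025,  1.574, -0.012,  1.134, -0.075]), 'joint_vel': array([ 0.   ,  0.   , -0.   , -0.   , -0.001, -0.002, -0.002]), 'tau': array([ 1.0000e-03, -6.6787e+01,  9.8600e-01, -3.1446e+01, -6.0000e-02,
        4.3000e-02,  0.0000e+00]), 'tcp_pos': array([0.16 , 0.604, 0.226]), 'ee_rot': array([-3.14 ,  0.   ,  2.883]), 'ft_force': array([-0.134, -0.259,  0.414]), 'wrist_torque': array([-0.027, -0.021,  0.024]), 'grip_width': np.float64(0.092)} 0.0188
top {'intrinsics': [[350.937, 0.0, 261.345], [0.0, 350.937, 189.875], [0.0, 0.0, 1.0]], 'R': [[-0.016, -1.0, 0.023], [-0.995, 0.014, -0.101], [0.101, -0.024, -0.995]], 't': [0.074, 0.502, 0.903]}
side {'intrinsics': [[364.798, 0.0, 257.187], [0.0, 364.798, 193.461], [0.0, 0.0, 1.0]], 'R': [[0.795, -0.606, 0.0], [-0.441, -0.579, -0.686], [0.416, 0.545, -0.728]], 't': [-0.328, 0.354, 0.812]}
wrist {'intrinsics': [[266.732, 0.0, 256.818], [0.0, 266.732, 193.755], [0.0, 0.0, 1.0]], 'R': [[0.256, 0.967, -0.002], [0.927, -0.245, 0.285], [0.275, -0.075, -0.958]], 't': [-0.623, -0.034, 0.392]}
```

View pics/top0.png

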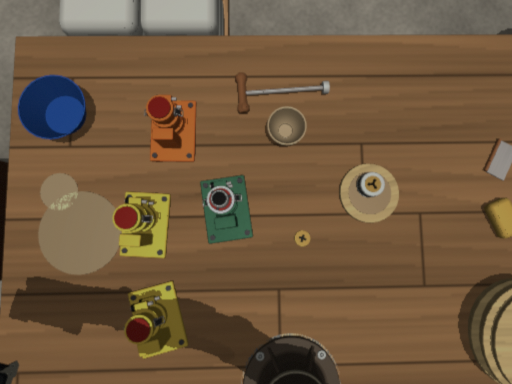

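View pics/side0.png

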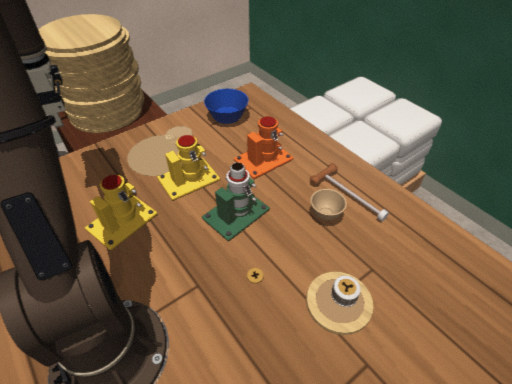

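The top view shows the cap on the bat at about (372,184), the green extruder's nose at (220,198), the pot at (286,126), the plunger at (290,90) and the spare die at (302,238). I'll zoom in on the nose and cap in both views.

Run:
```python
import cv2, numpy as np
a=cv2.imread("pics/top0.png");b=cv2.imread("pics/side0.png")
f=lambda i,u,v,w=25:cv2.resize(i[v-w:v+w,u-w:u+w],(300,300),interpolation=cv2.INTER_CUBIC)
cv2.imwrite("pics/crop0.png",np.vstack([np.hstack([f(a,220,200),f(a,372,185)]),np.hstack([f(b,238,180),f(b,346,290)])]))
```

```text
(no output)
```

View pics/crop0.png

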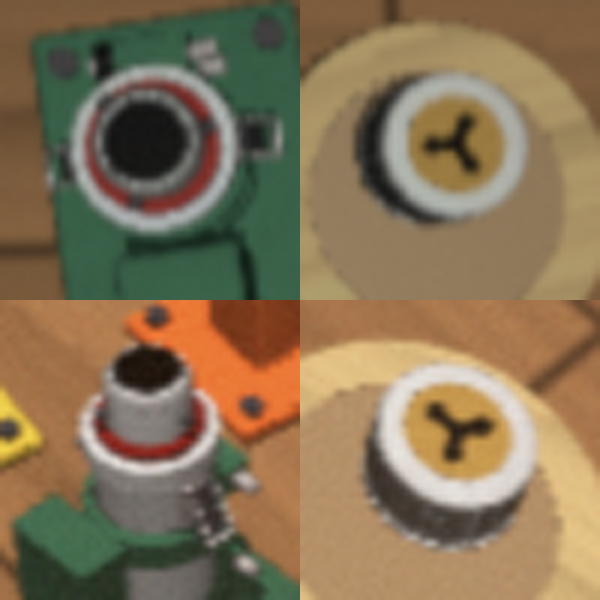

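Crops: the nose bore is at top (219.5,198.3) and side (238,166.3). The cap top is at top (373,184.2) and side (347,287.5). Two of the pins show as dark interruptions of the red ring in the top view. Next I'll cast rays.

```bash
cat > h.py <<'E'
import numpy as np, cv2
from bench import manip, snapshot, camera_info
def ray(n,p,c=None):
    c=c or camera_info(n);K,R,t=(np.array(c[k]) for k in("intrinsics","R","t"))
    d=R.T@np.linalg.solve(K,[p[0],p[1],1]);return -R.T@t,d
def plane(n,p,z,c=None):
    o,d=ray(n,p,c);return o+d*(z-o[2])/d[2]
def tri(rs):
    A=0;b=0
    for o,d in rs:
        d=d/np.linalg.norm(d);P=np.eye(3)-np.outer(d,d);A=A+P;b=b+P@o
    return np.linalg.solve(A,b)
def tool(p):
    """world point -> shift along the tool's axes from the measured TCP"""
    from scipy.spatial.transform import Rotation as Ro
    s=manip.read_state();return Ro.from_euler("xyz",s["ee_rot"]).as_matrix().T@(np.array(p)-s["tcp_pos"])
E
python3 - <<'E'
from h import *
np.set_printoptions(precision=4,suppress=True)
for n,a,b,z in(("nose",(219.5,198.3),(238,166.3),.183),("cap",(373,184.2),(347,287.5),.053)):
    print(n,tri([ray("top",a),ray("side",b)]),plane("top",a,z),plane("side",b,z))
for n,p,z in(("pot",(286,126),.058),("die",(302,238),.006),("handle",(242,93),.02),("piston",(326,88),.02),("orange",(160,108),.15),("yellow",(127,217),.15),("yellow2",(139,330),.15)):print(n,plane("top",p,z))
print(tool([.5,-.3,.2]))
E
```

```text
nose [0.471  0.1611 0.1822] [0.4701 0.1616 0.183 ] [0.4713 0.1598 0.183 ]
cap [ 0.5115 -0.2228  0.0499] [ 0.5112 -0.2218  0.053 ] [ 0.5098 -0.2236  0.053 ]
pot [0.6658 0.0004 0.058 ]
die [ 0.3748 -0.0404  0.006 ]
handle [0.7701 0.1148 0.02  ]
piston [ 0.7827 -0.116   0.02  ]
orange [0.6849 0.3018 0.15  ]
yellow [0.4335 0.3721 0.15  ]
yellow2 [0.1876 0.3407 0.15  ]
[-0.5601 -0.7865  0.0272]
```

Run:
```python
from h import *
print(tool([.511,-.223,.25]).round(4))
```

```text
[-0.551  -0.7094 -0.0229]
```

Emit:
servo_tool(steps="-0.02 -0.02 -0.05 0 0 0.1 1; -0.05 -0.06 -0.08 0 0 0.2 1; -0.08 -0.10 -0.08 0 0 0.3 1; -0.11 -0.14 -0.08 0 0 0.4 1; -0.14 -0.18 -0.08 0 0 0.5 1; -0.17 -0.22 -0.08 0 0 0.6 1; -0.20 -0.26 -0.08 0 0 0.7 1; -0.23 -0.30 -0.08 0 0 0.8 1; -0.26 -0.34 -0.08 0 0 0.9 1; -0.29 -0.38 -0.08 0 0 1.0 1; -0.32 -0.42 -0.08 0 0 1.1 1; -0.35 -0.46 -0.08 0 0 1.2 1")

```text
time: 1.3
tcp_pos: [0.3758, 0.0796, 0.3067]
ee_rot: [3.141, -0.001, 1.679]
ft_force: [2.2, 0.3, -0.8]
grip_width: 0.0918
```

Run:
```python
from h import *
s=manip.read_state();print(s["tcp_pos"].round(4),s["ee_rot"].round(3),s["qpos"].round(2))
print(tool([.511,-.223,.20]).round(4))
```

```text
[0.3758 0.0796 0.3067] [ 3.141e+00 -1.000e-03  1.679e+00] [-0.92 -0.09  0.54  2.    0.05  1.21 -0.29]
[-0.3155  0.1017  0.1065]
```

Emit:
servo_tool(steps="-0.04 0.013 0.0 0 0 0.06 1; -0.08 0.026 0.01 0 0 0.13 1; -0.12 0.039 0.02 0 0 0.2 1; -0.16 0.052 0.04 0 0 0.27 1; -0.20 0.065 0.06 0 0 0.34 1; -0.24 0.078 0.08 0 0 0.41 1; -0.28 0.091 0.1 0 0 0.47 1; -0.315 0.102 0.107 0 0 0.5 1; -0.315 0.102 0.107 0 0 0.5 1; -0.315 0.102 0.107 0 0 0.5 1")

```text
time: 2.3
tcp_pos: [0.5117, -0.2207, 0.199]
ee_rot: [-3.14, 0.001, 1.181]
ft_force: [0.4, 0.7, -0.1]
grip_width: 0.0919
```

Run:
```python
from h import *
s=manip.read_state();print(s["tcp_pos"].round(4),s["ee_rot"].round(3),s["qpos"].round(2),s["ft_force"].round(2))
c=camera_info("wrist");w=snapshot("wrist");cv2.imwrite("pics/w1.png",w)
K,R,t=(np.array(c[k]) for k in("intrinsics","R","t"));p=K@(R@np.array([.511,-.223,.053])+t);print(p[:2]/p[2])
hsv=cv2.cvtColor(w,cv2.COLOR_BGR2HSV)
m=((hsv[...,1]<40)&(hsv[...,2]>140)).astype(np.uint8)
for q in cv2.findContours(m,cv2.RETR_EXTERNAL,cv2.CHAIN_APPROX_NONE)[0]:
    if len(q)>60:
        e=cv2.fitEllipse(q);print(np.round(e[0],1),np.round(e[1],1),plane("wrist",e[0],.053,c).round(4))
```

```text
[ 0.5117 -0.2207  0.199 ] [-3.140e+00  1.000e-03  1.181e+00] [-0.29  0.44  0.85  1.82 -0.38  1.05  0.31] [ 0.37  0.7  -0.08]
[258.50743158 183.77984319]
[258.  180.3] [46.4 48.9] [ 0.5121 -0.2189  0.053 ]
[250.8 161.6] [ 7.2 19.8] [ 0.5128 -0.1953  0.053 ]
```

View pics/w1.png

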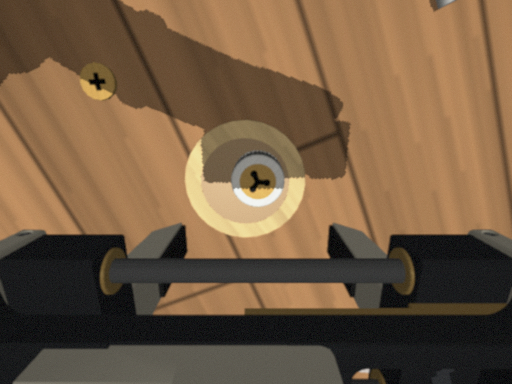

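The cap is centred in the wrist image: its top is at (258,181), with the die centred in the white ring. The wrist estimate agrees with the first fix to within 2–3 mm, so I'll descend and grip.

Emit:
servo_tool(steps="-0.001 0 0.04 0 0 0 1; -0.001 0 0.08 0 0 0 1; -0.001 0 0.12 0 0 0 1; -0.001 0 0.15 0 0 0 1; -0.001 0 0.165 0 0 0 1; -0.001 0 0.175 0 0 0 1; -0.001 0 0.175 0 0 0 1; -0.001 0 0.175 0 0 0 -0.5; -0.001 0 0.175 0 0 0 -0.5; -0.001 0 0.175 0 0 0 -0.5; -0.001 0 0.175 0 0 0 -0.5; -0.001 0 0.175 0 0 0 -0.5")

```text
time: 3.55
tcp_pos: [0.5123, -0.2209, 0.0252]
ee_rot: [3.141, -0.0, 1.183]
ft_force: [0.2, 0.9, 4.9]
grip_width: 0.0617
```

Emit:
servo_tool(steps="0 0 -0.03 0 0 0 -0.5; 0 0 -0.07 0 0 0 -0.5; 0 0 -0.12 0 0 0 -0.5; 0.01 -0.01 -0.17 0 0 0 -0.5; 0.04 -0.03 -0.21 0 0 0 -0.5; 0.08 -0.05 -0.24 0 0 -0.06 -0.5; 0.12 -0.07 -0.27 0 0 -0.12 -0.5; 0.16 -0.09 -0.27 0 0 -0.18 -0.5; 0.20 -0.12 -0.27 0 0 -0.24 -0.5; 0.24 -0.15 -0.27 0 0 -0.3 -0.5; 0.27 -0.175 -0.27 0 0 -0.36 -0.5; 0.275 -0.18 -0.27 0 0 -0.4 -0.5")

```text
time: 4.75
tcp_pos: [0.4472, 0.1075, 0.2943]
ee_rot: [-3.14, -0.002, 1.593]
ft_force: [0.2, -0.7, -1.1]
grip_width: 0.0618
```

Emit:
servo_tool(steps="0 0 0 0 0 0 -0.5; 0 0 0 0 0 0 -0.5; 0 0 0 0 0 0 -0.5")

```text
time: 5.05
tcp_pos: [0.4498, 0.1, 0.2948]
ee_rot: [3.141, 0.0, 1.579]
ft_force: [-0.3, 0.0, -1.7]
grip_width: 0.0622
```

Run:
```python
from h import *
s=manip.read_state();print(s["tcp_pos"].round(4),s["ee_rot"].round(3),s["qpos"].round(2),s["ft_force"].round(2))
c=camera_info("wrist");w=snapshot("wrist");cv2.imwrite("pics/w2.png",w)
K,R,t=(np.array(c[k]) for k in("intrinsics","R","t"))
def pr(X):
    p=K@(R@np.array(X)+t);return (p[:2]/p[2]).round(1)
print("nose",pr([.471,.161,.183]),"captop",pr(s["tcp_pos"]+[0,0,.028]))
```

```text
[0.4498 0.1    0.2948] [3.141 0.    1.579] [-1.02  0.1   0.77  1.89 -0.07  1.18 -0.22] [-0.29  0.04 -1.67]
nose [280.5 131.1] captop [260.1 259.8]
```

View pics/w2.png

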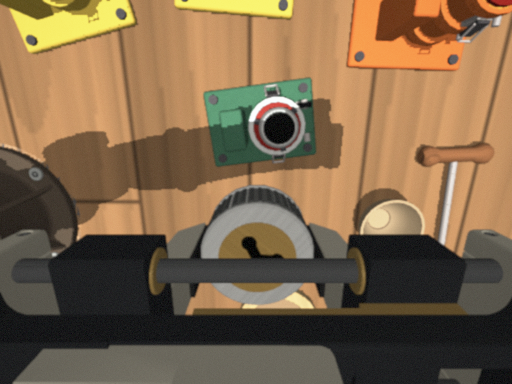

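The nose bore shows at about (280,126), the held cap's top at about (258,256) and the die is upright. Both sit roughly 4 px above their projections, so the bias is shared. I'll measure both in this picture.

Run:
```python
from h import *
w=cv2.imread("pics/w2.png");c=camera_info("wrist");s=manip.read_state()
h=cv2.cvtColor(w,cv2.COLOR_BGR2HSV);yy,xx=np.mgrid[:384,:512]
g=cv2.inRange(w,(0,0,0),(255,255,255))
bore=((h[...,2]<45)&(np.hypot(xx-280,yy-126)<26)).astype(np.uint8)
q=max(cv2.findContours(bore,0,1)[0],key=len);e=cv2.fitEllipse(q);print("bore",e)
N=plane("wrist",e[0],.183,c);print(N)
red=((h[...,1]>110)&((h[...,0]<6)|(h[...,0]>172))&(np.hypot(xx-280,yy-126)<40))
print("red",xx[red].mean(),yy[red].mean(),red.sum())
gold=(h[...,1]>90)&(h[...,0]>12)&(h[...,0]<28)&(np.hypot(xx-258,yy-255)<50)&(yy<258)
P=[]
for r in range(215,257):
    i=np.where(gold[r])[0]
    if len(i)>5:P+=[(i[0],r),(i[-1],r)]
e=cv2.fitEllipse(np.array(P,np.int32));print("die",e)
z=s["tcp_pos"][2]+.028
C=plane("wrist",e[0],z,c);print(C,"cap-tcp",C-s["tcp_pos"],"nose-cap",N-C)
```

```text
bore ((278.9503479003906, 127.80900573730469), (28.308382034301758, 29.555282592773438), 34.953590393066406)
[0.46931878 0.16429498 0.183     ]
red 269.34098360655736 120.45245901639345 305
die ((256.8753662109375, 257.2167053222656), (69.08639526367188, 76.24229431152344), 88.93130493164062)
[0.44802195 0.10168145 0.3227401 ] cap-tcp [-0.00178385  0.00159353  0.028     ] nose-cap [ 0.02129682  0.06261354 -0.1397401 ]
```

Emit:
servo_tool(steps="0.03 0.01 0 0 0 0 -0.5; 0.055 0.018 0 0 0 0 -0.5; 0.062 0.021 0.03 0 0 0 -0.5; 0.062 0.021 0.06 0 0 0 -0.5; 0.062 0.021 0.08 0 0 0 -0.5; 0.062 0.021 0.085 0 0 0 -0.5; 0.062 0.021 0.085 0 0 0 -0.5; 0.062 0.021 0.085 0 0 0 -0.5")

```text
time: 5.9
tcp_pos: [0.4705, 0.1637, 0.2107]
ee_rot: [3.14, -0.001, 1.581]
ft_force: [-0.9, 1.0, -0.4]
grip_width: 0.0619
```

Run:
```python
from h import *
s=manip.read_state();print(s["tcp_pos"].round(4),s["ee_rot"].round(3),s["qpos"].round(2),s["ft_force"].round(2))
print(tool([.471,.162,.19]).round(4))
b=snapshot("side");cv2.imwrite("pics/s1.png",cv2.resize(b[110:240,170:310],(560,520),interpolation=cv2.INTER_CUBIC))
```

```text
[0.4705 0.1637 0.2107] [ 3.140e+00 -1.000e-03  1.581e+00] [-1.01  0.28  0.72  1.94 -0.21  1.   -0.19] [-0.91  1.05 -0.42]
[-0.0017  0.0004  0.0207]
```

View pics/s1.png

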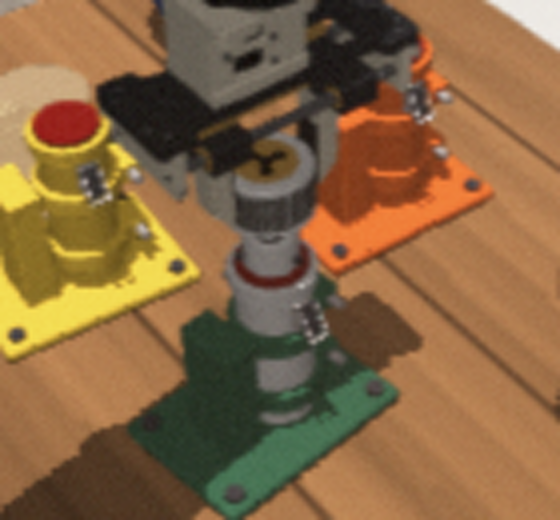

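The side view shows the cap upright and in line above the nose (about (270,190) in the crop), with nothing in the way. Lowering onto the pins.

Emit:
servo_tool(steps="-0.001 0 0.008 0 0 0 -0.5; -0.001 0 0.014 0 0 0 -0.5; -0.001 0 0.018 0 0 0 -0.5; -0.001 0 0.022 0 0 0 -0.5; -0.001 0 0.026 0 0 0 -0.5; -0.001 0 0.029 0 0 0 -0.5; -0.001 0 0.031 0 0 0 -0.5; -0.001 0 0.033 0 0 0 -0.5; -0.001 0 0.034 0 0 0 -0.5; -0.001 0 0.034 0 0 0 -0.5")

```text
time: 6.95
tcp_pos: [0.4698, 0.1632, 0.1774]
ee_rot: [-3.142, -0.002, 1.583]
ft_force: [-8.4, -1.8, 25.0]
grip_width: 0.0615
```

It has passed over the nose and rests on the pins (underside about 0.167), a little too hard. I'll ease off and start turning in small steps, watching for the force to drop.

Emit:
servo_tool(steps="0 -0.0005 -0.0006 0 0 0.0 -0.5; 0 -0.0005 -0.0006 0 0 0.0 -0.5")

```text
time: 7.15
tcp_pos: [0.4697, 0.1632, 0.1776]
ee_rot: [3.14, -0.001, 1.583]
ft_force: [-5.1, -1.9, 15.8]
grip_width: 0.0615
```

Emit:
servo_tool(steps="0 0 0 0 0 0.1 -0.5; 0 0 0 0 0 0.2 -0.5; 0 0 0 0 0 0.2 -0.5")

```text
time: 7.45
tcp_pos: [0.4709, 0.1636, 0.1777]
ee_rot: [3.139, -0.002, 1.379]
ft_force: [0.1, 0.4, 11.9]
grip_width: 0.0623
```

Emit:
servo_tool(steps="0 0 0 0 0 0.1 -0.5; 0 0 0 0 0 0.2 -0.5; 0 0 0 0 0 0.2 -0.5")

```text
time: 7.75
tcp_pos: [0.4697, 0.1633, 0.1766]
ee_rot: [3.141, -0.001, 1.181]
ft_force: [1.1, 0.2, -1.0]
grip_width: 0.062
```

Emit:
servo_tool(steps="0 0 0 0 0 0.1 -0.5; 0 0 0 0 0 0.2 -0.5; 0 0 0 0 0 0.2 -0.5")

```text
time: 8.05
tcp_pos: [0.469, 0.1631, 0.1761]
ee_rot: [-3.142, 0.0, 0.984]
ft_force: [0.3, -0.2, -0.6]
grip_width: 0.0615
```

The force went to zero between yaw 1.38 and 1.18 and has stayed there, so a keyway is probably over the pins. I'll turn back half a step and lower gently.

Emit:
servo_tool(steps="0 0 0 0 0 -0.08 -0.5; 0 0 0.001 0 0 -0.08 -0.5; 0 0 0.002 0 0 -0.08 -0.5; 0 0 0.003 0 0 -0.08 -0.5")

```text
time: 8.45
tcp_pos: [0.4691, 0.163, 0.1732]
ee_rot: [-3.141, -0.0, 1.063]
ft_force: [0.3, -0.1, -0.6]
grip_width: 0.0617
```

Below the pin height with no force, so it is keyed. Lowering to the gasket.

Emit:
servo_tool(steps="0 0 0.002 0 0 0 -0.5; 0 0 0.004 0 0 0 -0.5; 0 0 0.006 0 0 0 -0.5; 0 0 0.008 0 0 0 -0.5; 0 0 0.009 0 0 0 -0.5; 0 0 0.009 0 0 0 -0.5")

```text
time: 9.05
tcp_pos: [0.4691, 0.1631, 0.1644]
ee_rot: [-3.141, 0.0, 1.063]
ft_force: [-1.9, -0.7, 3.5]
grip_width: 0.0616
```

Emit:
servo_tool(steps="0 0 0.001 0 0 0 -0.5; 0 0 0.002 0 0 0 -0.5; 0 0 0.003 0 0 0 -0.5; 0 0 0.003 0 0 0 -0.5")

```text
time: 9.45
tcp_pos: [0.4692, 0.1631, 0.1615]
ee_rot: [-3.141, -0.0, 1.063]
ft_force: [-3.6, -0.6, 7.7]
grip_width: 0.0617
```

Emit:
servo_tool(steps="0 0 0.0007 0 0 0 -0.5; 0 0 0.0014 0 0 0 -0.5; 0 0 0.0014 0 0 0 -0.5")

```text
time: 9.75
tcp_pos: [0.4692, 0.1631, 0.1603]
ee_rot: [-3.141, -0.0, 1.063]
ft_force: [-4.0, -1.1, 9.8]
grip_width: 0.0615
```

Emit:
servo_tool(steps="0 0 0.0006 0 0 0 -0.5; 0 0 0.0012 0 0 0 -0.5; 0 0 0.0012 0 0 0 -0.5")

```text
time: 10.05
tcp_pos: [0.4692, 0.1631, 0.16]
ee_rot: [-3.141, -0.001, 1.063]
ft_force: [-9.7, -0.7, 25.7]
grip_width: 0.0615
```

There is a hard stop at TCP 0.160, which puts the underside at about 0.150, with 26 N of push. I'll hold and check.

Emit:
servo_tool(steps="0 0 0 0 0 0 -0.5; 0 0 0 0 0 0 -0.5; 0 0 0 0 0 0 -0.5; 0 0 0 0 0 0 -0.5; 0 0 0 0 0 0 -0.5; 0 0 0 0 0 0 -0.5")

```text
time: 10.65
tcp_pos: [0.4692, 0.1631, 0.16]
ee_rot: [-3.141, -0.001, 1.063]
ft_force: [-10.3, -1.9, 25.6]
grip_width: 0.0617
```

Run:
```python
from h import *
b=snapshot("side");a=snapshot("top");f=lambda i:cv2.resize(i,(400,400),interpolation=cv2.INTER_CUBIC)
cv2.imwrite("pics/s2.png",np.hstack([f(b[130:230,190:290]),f(a)]))
s=manip.read_state();print(s["tcp_pos"].round(4),s["ft_force"].round(2),s["wrist_torque"].round(2))
```

```text
[0.4692 0.1631 0.1601] [-9.38 -1.9  25.66] [-0.63  2.04  0.03]
```

View pics/s2.png

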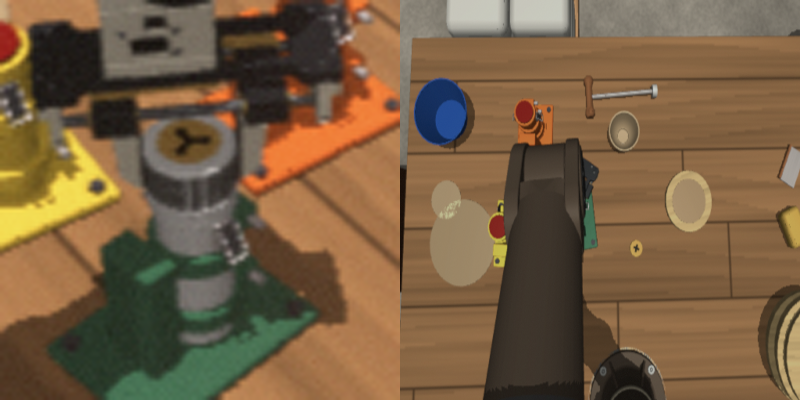

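The side view shows the cap flush on the shoulder (no red gasket or gap at about (195,210)), die up and still held. The pot, plunger and spare die are where they started. Handing in.

```bash
python3 -c "
from bench import manip
manip.sign_off()"
```

```text
the job is handed in; nothing more can be done
```

The cap is keyed over the three pins and pushed home on the shoulder. The fingers are still gripping it and pressing down, so you can close the latches. I handed the job in after about 11 s of the 64 s allowed, and no verdict was reported.

- **Finding the keyways:** I lowered the cap over the nose until it rested on the pins. I then turned it about 0.4–0.6 rad until the push force fell to zero, and it went down freely.
- **Fully home:** The force rose slowly from 3.5 N to 10 N as the gasket squeezed, then jumped to a steady 26 N at a hard stop. The fingertip height there puts the cap's underside at about 0.150 m, level with the shoulder.
- **Last picture:** The cap is flush and die side up, with no red gasket showing. The pot, plunger and spare die look to be where they started.
- **Side load:** About 10 N of sideways force stayed on the wrist. I left it because the nose limits how far the cap can shift, to about 1.5 mm by the sizes you gave.
- **Camera disagreement:** The wrist camera put the cap and nose 2–3 mm away from where the top and side cameras did. I used the offset between cap and nose within one wrist picture to line them up.
- **Not measured directly:** I did not re-measure the cap's final centring or the gasket's exact squeeze. Both are inferred from the hard-stop height and the last picture.

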